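Drive the worn axle pin out of a trolley caster

ROBOT

A 6-joint arm with a two-finger parallel gripper is mounted at the origin on the work surface. World frame = base frame: x ahead of the robot, y to its left, z up, the work surface at z = 0. Lengths are in m, angles in rad, forces in N, time in s.
With the tool pointing down it reaches from about 0.325 to 0.9 m from the base axis. Payload 6.1 kg.
Tool frame: the origin (TCP) lies at the very end of the fingers, on their centre line; the grasp point (between the pads) lies 19 mm behind it (hold_point_z is the distance from the TCP to the grasp point, in m); y points along the fingers, x is the direction in which the jaws open and shut, and the axes are right-handed (so a half turn about y gives the same grasp; the last joint's range is limited). The gripper opens to 87 mm and grips with 3 to 60 N. Pads are 19 mm wide; open, the fingers measure 117 mm over their backs; the gripper's body (75 mm by 190 mm) begins 51 mm behind the grasp point.
Start: joints at [-1.234, 0.22, 1.526, -0, 1.395, -0.126], TCP at [0.279, -0.559, 0.223] pointing down, gripper open.
Joint ranges: [-2.98, 2.98], [-0.91, 2.08], [0.09, 2.57], [-1.24, 4.39], [0.2, 2.65], [-2.68, 2.68]. Speed limits (rad/s): [2.57, 2.57, 3.01, 3.14, 3.14, 3.14].

INTERFACE

Orientations are given as a unit quaternion [w, x, y, z].
In Python, from rig import * gives the robot as it stands. The module is installed in compiled form; this text tells all that it offers.
- The arm moves only by the tool jog_arm, never from a script. Its argument "moves" is a list that holds one entry, the list of rows, each a list of 5 numbers: the shift along the tool's x, y, z in cm, then the turn about the tool's y in rad, then the opening, from 0 (shut) to 1 (fully open). A call has 1 to 8 rows; each row shifts and turns the commanded pose from where the row before left it, along the tool's axes as they then stand; what a row does not reach is not made up. A row lasts 1/8 s, in which the tool goes at most 62.5 mm and 10.7 degrees, less where a joint would pass 70% of its speed; a pose out of reach is approached as far as the arm can. A call is refused whole if a number of a shift passes 6.25 or a number of a turn 0.188, either way. A call with a gripper value outside its range is refused whole. The fingers move at their own pace and stop on an object; "squeeze" is the grip in N (left out, the last holds). Time passes only in rows, so rows that do not move let the fingers close. It gives the time, the measured TCP pose, the force and the opening at its end, in the units of the state.
- sense(): the state, without advancing time (a new reading comes with each control period).
- snapshot(name): name is "scene" or "top" or "wrist"; returns (picture, depth): 384x512x3 uint8, blue, green, red; 384x512 float32, m along the optical axis (not along the pixel's ray), 0 where there is no reading.
- camera_model(name): a dict with "camera_matrix" (3x3 intrinsics, pixels), "xyz" and "orientation" of the camera in the world; the wrist camera has in their place "mount" (4x4, takes a point from camera to tool coordinates, whose origin is the TCP and whose axes are the tool frame's). Camera axes: x right, y up, looking along -z (the intrinsics and any distortion apply to the point x, -y, -z); pixel columns grow to the right and rows downward; lengths in m; the calibration is good to about 2 mm. A picture is of the moment at which its call begins: read the wrist's pose just before it. camera_model takes no time and is no camera call.
- job_done(): hands the job in, once; it reports no verdict.
The state is a dict: "t": time; "joints": joint angles; "qvel": joint speeds; "tau": joint torques, N m; "tool_pos": TCP position; "orientation": TCP orientation; "contact_force": force on the tool from outside, world axes, zero at the start; "moment": the same for the moment, N m; "gripper_width": finger opening in m.
Only numpy, scipy, OpenCV 4.12 (cv2) and the standard library are available. Lean on these libraries where they do the work, as an engineer would, in place of code of your own. Each camera call takes 0.05 s, during which the arm holds its last target. There are 200 camera calls.

TASK

The trolley's caster needs a new wheel: first slide the catch tray squarely under the lower end of its axle and let go, then take the punch from its stand and push the axle pin down and out through the caster, so that it drops into the tray and never onto the bench. The washer over the bore sits off centre, so feel for the way in and do not ram the punch into the caster. Finally stand the punch back in its stand, leave the tray standing with the pin in it, and leave the brass flower holder and the shears where they lie.

Things in the scene. Friction and masses are not known exactly. Their poses are not given: they have to be found in the camera images.
- cradle: Wooden repair cradle screwed to the bench; the caster is bolted to it. Origin on the bench straight below the middle of the caster's bore; z up, x level, to the open side where the pin comes out (within 20 degrees of the robot's +x). The wood, 95 mm high and 150 wide, lies wholly at x below -40 mm; from there on the bench below the caster is free up to 60 mm or more.
- caster: Steel fork caster, black wheel 84 mm across, held at a slope. Origin: centre of its bore's upper mouth, 140 mm up; z out of it along the bore, up and back to the robot, 30 degrees off vertical in the cradle's x-z plane; x in the wheel's plane, y level. Bore 13 mm across, 50 mm long, straight through; around its mouth a flat 36 mm wide fork plate with a washer on it.
- pin: Plain steel axle pin, 12 mm diameter, 50 long, about 45 g; origin at its middle, z along it. Starts in the bore, upper end sunk 8 mm, lower end showing 8 mm below. Held by a hidden spring: 10 to 18 N of steady push along the bore moves it, and it stays when the push stops. When its upper end is 35 to 45 mm down the bore it comes free and drops out.
- tray: Loose open wooden tray, 140 x 110 mm (x by y), walls 5 thick and 34 high, floor 5 thick, about 300 g; origin under its middle. Starts flat on the bench, left or right. Goes under the caster with its grip block pointing away from the cradle; well placed, it is square to the cradle and its origin about 55 mm to +x of the cradle's origin.
- tray_grip (a point): Point in the tray's upright grip block, 60 mm above the bench, 85 mm along the tray's +x from its origin. The block is 30 mm along x, 16 mm wide along y, 76 mm high, and stands just outside the +x end wall.
- stand: Turned wooden stand fixed to the bench, 52 mm across, 66 mm high, with a 16 mm hole, 60 mm deep, down its middle. Origin at its underside. On the left or the right, opposite to the tray.
- stand_mouth (a point): Centre of the mouth of the stand's hole, at its top.
- punch: Steel pin punch, 200 g, 125 mm long. Origin: the end of its tip; z from the tip along the punch to its grip. Round shaft 8 mm across to 55 mm, round guard 34 mm across to 60 mm, then square grip 20 x 20 mm (sides along x and y) to 125 mm. Starts upright in the stand, guard resting on the stand's top, tip 11 mm above the bench.
- punch_grip (a point): Middle of the punch's square grip, 95 mm from the tip.
- kenzan: Bystander: round brass flower holder with pins, 72 mm across, 26 mm high, loose on the bench. Origin under its middle.
- shears: Bystander: pair of pruning shears with black handles, about 170 mm long, lying flat. Origin at its pivot.
- bore_exit (a point): Centre of the bore's lower mouth (z = -50 mm of the caster), 100 mm above the bench. The pin leaves here, down and to the cradle's +x, and lands 20 to 90 mm to +x of the cradle's origin.
- bore_mouth (a point): Centre of the bore's upper mouth (the caster's origin). A dark steel washer, 34 mm across, 4 thick, with a 13 mm hole, is stuck on the plate here, 4 mm off centre to a side not given: see or feel where. A punch set dead centre stops on the washer, 4 mm above the mouth; one set about 2 mm towards the washer's hole passes both and meets the pin 8 mm below the mouth.
Not all that is in view belongs to the job. Of the things like the tray, leave any that is pink; of the rest the larger one is meant.

How it is judged:
By the outcome, as a careful person would: the job done as asked, in the order asked, and still so for the second after the job is handed in, with the robot touching nothing.
It also fails if it takes over 70 s, if anything falls off the work surface, if the arm or the gripper's body presses on something with over 40 N, if the wrist force passes 120 N, or if a joint passes its speed limit or range.

## Working session

There is one attempt and no reset: what is moved stays moved. The work goes in short steps, Python scripts to look and compute and a tool call to move; the robot and the scene stay as the last step left them, time stands still between calls to the robot, and variables do not carry over. Pictures are saved under pics/ and viewed, about 8 in all and at most 12, crops included, and the job is handed in when it is done.

Besides the shell and the picture viewer there is one more tool, called after ">>>" in YAML: its name, and indented under it one key for each argument. jog_arm: Moves the arm, as the interface text tells. Its arguments: {"type":"object","properties":{"moves":{"type":"array","items":{"type":"array","items":{"type":"array","items":{"type":"number"}}}},"squeeze":{"type":"number"}},"required":["moves"]}

```bash
mkdir -p pics
cat > h.py <<'E'
from rig import *
import numpy as np, cv2
from scipy.spatial.transform import Rotation as R
def q2R(q): return R.from_quat([q[1],q[2],q[3],q[0]]).as_matrix()
def cam(name):
    c=camera_model(name); K=np.array(c["camera_matrix"])
    if "mount" in c:
        s=sense(); T=np.eye(4); T[:3,:3]=q2R(s["orientation"]); T[:3,3]=s["tool_pos"]
        M=T@np.array(c["mount"]); return K,M[:3,:3],M[:3,3],c
    return K,q2R(c["orientation"]),np.array(c["xyz"]),c
def pts(C,uv,depth):
    K,Rm,t,c=C; uv=np.atleast_2d(uv).astype(float); d=np.asarray(depth).reshape(-1)
    D=c.get("distortion"); n=cv2.undistortPoints(uv[:,None],K,None if D is None else np.array(D,float))[:,0]
    return (np.c_[n[:,0],-n[:,1],-np.ones(len(n))]*d[:,None])@Rm.T+t
def onplane(C,uv,z):
    p=pts(C,uv,np.ones(len(np.atleast_2d(uv)))); r=p-C[2]
    return C[2]+r*((z-C[2][2])/r[:,2])[:,None]
def cloud(C,depth):
    v,u=np.mgrid[:depth.shape[0],:depth.shape[1]]
    return pts(C,np.c_[u.ravel(),v.ravel()],depth.ravel()).reshape(*depth.shape,3)
def proj(C,P):
    K,Rm,t,c=C; q=(np.atleast_2d(P)-t)@Rm; q=q*[1,-1,-1]
    D=c.get("distortion"); return cv2.projectPoints(q,np.zeros(3),np.zeros(3),K,None if D is None else np.array(D,float))[0][:,0]
E
python3 - <<'E'
from h import *
s=sense(); print({k:np.round(v,3).tolist() for k,v in s.items()})
for n in("top","scene","wrist"):
    c=camera_model(n); print(n,{k:np.round(v,3).tolist() if not isinstance(v,str) else v for k,v in c.items()})
ims=[]
for n in("top","scene"):
    C=cam(n); p,d=snapshot(n); np.savez(n+".npz",p=p,d=d); cv2.imwrite(f"pics/{n}0.png",cv2.resize(p,(800,600),interpolation=cv2.INTER_CUBIC))
E
```

```text
{'t': 0.0, 'joints': [-1.234, 0.221, 1.528, 0.0, 1.395, -0.126], 'qvel': [0.001, -0.001, -0.0, -0.001, 0.0, -0.0], 'tau': [0.0, -49.461, -38.738, 0.07, 0.057, -0.0], 'tool_pos': [0.279, -0.559, 0.221], 'orientation': [0.602, -0.601, 0.373, -0.371], 'contact_force': [0.533, -0.532, 0.265], 'moment': [0.017, -0.027, 0.007], 'gripper_width': 0.087}
top {'camera_matrix': [[379.27, 0.0, 255.561], [0.0, 379.27, 188.804], [0.0, 0.0, 1.0]], 'xyz': [0.431, 0.003, 1.396], 'orientation': [-0.704, -0.014, 0.017, 0.709]}
scene {'camera_matrix': [[489.439, 0.0, 257.991], [0.0, 489.439, 196.13], [0.0, 0.0, 1.0]], 'xyz': [1.476, -0.414, 1.021], 'orientation': [0.753, 0.35, 0.23, 0.507]}
wrist {'camera_matrix': [[330.967, 0.0, 248.168], [0.0, 330.967, 185.265], [0.0, 0.0, 1.0]], 'mount': [[1.0, 0.001, 0.001, 0.0], [0.001, 0.258, -0.966, -0.162], [-0.001, 0.966, 0.258, 0.07], [0.0, 0.0, 0.0, 1.0]]}
```

View pics/top0.png

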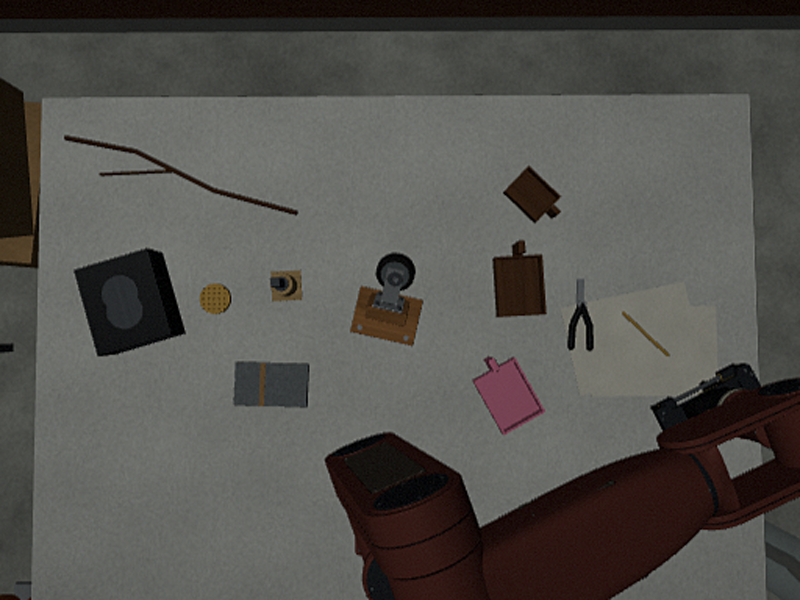

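View pics/scene0.png

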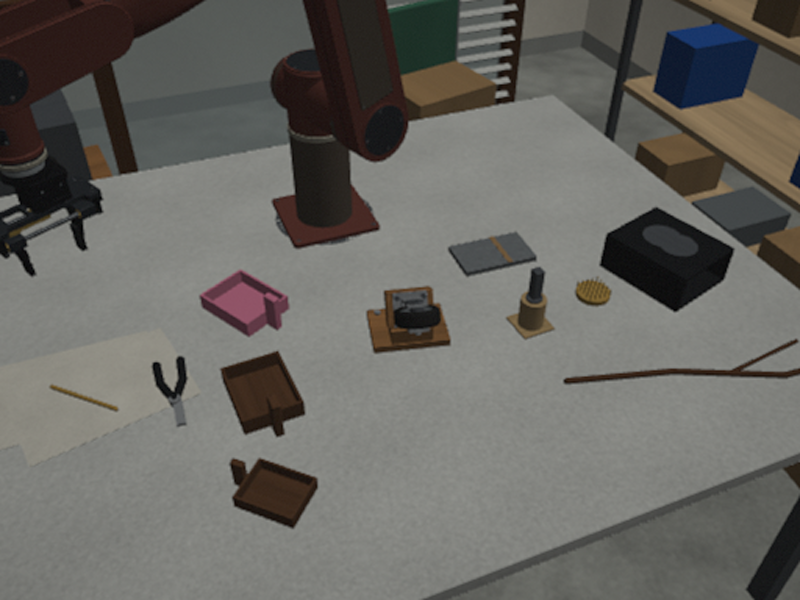

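The pictures show three tray-like things, in top-view pixels: a larger brown tray (520,285), a smaller brown one (532,194) and a pink one (508,395). The larger brown one is the tray. The stand and punch are at (285,285), the caster at (395,272) on the cradle at (387,315), the kenzan at (215,298) and the shears at (580,315). The tool's y axis points down.

```bash
cat > m.py <<'E'
from h import *
Z=np.load("top.npz"); p,d=Z["p"],Z["d"]; C=cam("top"); P=cloud(C,d)
Z2=np.load("scene.npz"); p2,d2=Z2["p"],Z2["d"]; C2=cam("scene"); P2=cloud(C2,d2)
def box(P,d,x0,x1,y0,y1,z0,z1): return (d>0)&(P[...,0]>x0)&(P[...,0]<x1)&(P[...,1]>y0)&(P[...,1]<y1)&(P[...,2]>z0)&(P[...,2]<z1)
s=.64
def roi(u0,v0,u1,v1,z0,z1):
    m=np.zeros(d.shape,bool); m[int(v0*s):int(v1*s),int(u0*s):int(u1*s)]=1
    return m&(P[...,2]>z0)&(P[...,2]<z1)
for n,r,zz in [("tray",(480,232,560,325),(.02,.045)),("grip",(480,232,560,325),(.06,.09)),("small",(500,165,562,228),(.02,.1)),("cradle",(345,240,430,350),(.005,.04)),("cradletop",(345,240,430,350),(.08,.11)),("high",(345,240,430,350),(.115,.2)),("base",(260,260,310,310),(.003,.03)),("stand",(260,260,310,310),(.06,.072)),("ptop",(260,260,310,310),(.125,.15))]:
    m=roi(*r,*zz); q=P[m]
    if len(q)<3: print(n,len(q)); continue
    rc=cv2.minAreaRect((q[:,:2]*1000).astype(np.float32)); print(n,len(q),np.round(q.mean(0),4),"rect mm",np.round(rc[0],1),np.round(rc[1],1),round(rc[2],1),"z",np.round(np.percentile(q[:,2],[5,50,95]),3))
# colour of tray -> contour
hsv=cv2.cvtColor(p,cv2.COLOR_BGR2HSV)
for uv in [(520,285),(532,194),(508,395),(387,335),(273,275)]: print(uv,hsv[int(uv[1]*s),int(uv[0]*s)],P[int(uv[1]*s),int(uv[0]*s)].round(3))
a=p[int(150*s):int(360*s),int(240*s):int(570*s)]; a=cv2.resize(a,None,fx=2.8,fy=2.8,interpolation=cv2.INTER_CUBIC)
uv=(int(410*.64),int(315*.64)); b=p2[160:340,100:370]; b=cv2.resize(b,(591,394),interpolation=cv2.INTER_CUBIC)
W=np.zeros((a.shape[0]+0,1),np.uint8)
o=np.zeros((600,800,3),np.uint8); a=a[:376,:]; h=min(a.shape[0],206)
a=cv2.resize(a,(0,0),fx=.55,fy=.55); o[:a.shape[0],:a.shape[1]]=a; o[206:600,:591]=b; o=cv2.convertScaleAbs(o,alpha=1.5)
cv2.imwrite("pics/crop1.png",o)
E
python3 m.py
```

```text
tray 267 [ 0.5194 -0.2823  0.0315] rect mm [ 527.6 -281.2] [167.6 111.9] 2.7 z [0.022 0.032 0.038]
grip 41 [ 0.5981 -0.2764  0.0745] rect mm [ 599.  -276.7] [28.7 14.2] 1.6 z [0.067 0.075 0.079]
small 155 [ 0.7154 -0.3278  0.0307] rect mm [ 721.5 -324.2] [125.4  84.3] 45.7 z [0.021 0.026 0.056]
cradle 831 [0.442  0.0297 0.0168] rect mm [496.4  26.9] [197.9 257. ] 89.6 z [0.006 0.018 0.022]
cradletop 308 [0.4536 0.026  0.1018] rect mm [456.9  25. ] [89.6 51.4] 77.1 z [0.087 0.103 0.109]
high 545 [0.5327 0.0068 0.1352] rect mm [522.9  13. ] [ 82.7 115.5] 66.3 z [0.117 0.136 0.151]
base 190 [0.5181 0.2597 0.0064] rect mm [521.9 267.5] [114.4 114.1] 0.3 z [0.003 0.005 0.016]
stand 102 [0.5178 0.2571 0.066 ] rect mm [518.7 260. ] [46.5 50.2] 75.2 z [0.062 0.066 0.071]
ptop 41 [0.5197 0.2612 0.1346] rect mm [520.  262.1] [19.2 17.1] 89.7 z [0.126 0.136 0.14 ]
(520, 285) [ 14 204  40] [ 0.516 -0.286  0.004]
(532, 194) [ 12 155  41] [ 0.732 -0.321 -0.002]
(508, 395) [171 111 119] [ 0.26  -0.256  0.005]
(387, 335) [ 15 165  82] [0.401 0.027 0.017]
(273, 275) [ 19 122 100] [0.542 0.295 0.004]
```

View pics/crop1.png

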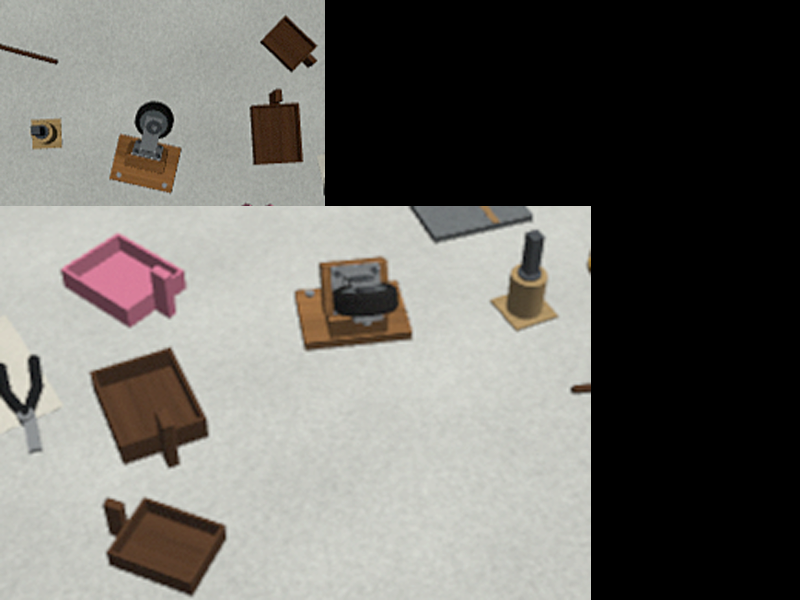

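Choice: the larger brown tray at top pixel (520,285). Its rectangle is 168 x 112 mm including the grip block. Rejected: the smaller brown tray (532,194) and the pink one (508,395). I'll write a small planner that prints rounded rows, then look closely at the caster.

```bash
cat >> h.py <<'E'
def plan(wps, step=5.5, start=None):
    """wps: (x,y,z,xaxis_angle_deg or None,opening); prints rows from the present pose"""
    s=sense(); p=np.array(s["tool_pos"]) if start is None else np.array(start[:3],float)
    Rm=q2R(s["orientation"]); a=np.degrees(np.arctan2(Rm[1,0],Rm[0,0])) if start is None else start[3]
    rows=[]
    for x,y,z,ta,o in wps:
        ta=a if ta is None else ta; dp=np.array([x,y,z])-p; da=(ta-a+180)%360-180
        n=max(1,int(np.ceil(max(np.linalg.norm(dp)*100/step,abs(np.radians(da))/.17)))); p0=p.copy();a0=a
        for i in range(1,n+1):
            g=p0+dp*i/n; r=np.radians(a); X=np.array([np.cos(r),np.sin(r),0]); Zt=np.array([-np.sin(r),np.cos(r),0])
            e=(g-p)*100; sh=np.round([e@X,-e[2],e@Zt],2); t=round(-np.radians(a0+da*i/n-a),3)
            rows.append([*sh.tolist(),t,o]); p=p+(sh[0]*X+sh[2]*Zt-np.array([0,0,sh[1]]))/100; a-=np.degrees(t)
    print("end",p.round(4),round(a,2),"rows",len(rows))
    for i in range(0,len(rows),8): print([rows[i:i+8]])
E
python3 - <<'E'
from h import *
plan([(.48,.02,.26,-103,1)])
E
```

```text
end [0.48 0.02 0.26] -103.02 rows 12
[[[-3.57, -0.32, 3.65, np.float64(0.057), 1], [-3.77, -0.32, 3.45, np.float64(0.058), 1], [-3.96, -0.32, 3.22, np.float64(0.057), 1], [-4.14, -0.32, 2.99, np.float64(0.058), 1], [-4.3, -0.32, 2.74, np.float64(0.057), 1], [-4.46, -0.32, 2.49, np.float64(0.058), 1], [-4.59, -0.32, 2.23, np.float64(0.057), 1], [-4.71, -0.32, 1.97, np.float64(0.058), 1]]]
[[[-4.82, -0.32, 1.69, np.float64(0.057), 1], [-4.91, -0.33, 1.41, np.float64(0.058), 1], [-4.98, -0.32, 1.13, np.float64(0.057), 1], [-5.04, -0.32, 0.84, np.float64(0.058), 1]]]
```

>>> jog_arm:
  moves:
    - [[-3.6,-0.3,3.6,0.057,1],[-3.8,-0.3,3.4,0.058,1],[-4,-0.3,3.2,0.057,1],[-4.1,-0.3,3,0.058,1],[-4.3,-0.3,2.7,0.057,1],[-4.5,-0.3,2.5,0.058,1],[-4.6,-0.3,2.2,0.057,1],[-4.7,-0.3,2,0.058,1]]

```text
t: 1.1
tool_pos: [0.4116, -0.1714, 0.2464]
orientation: [0.5, -0.5, 0.5, -0.5]
contact_force: [0.2, -0.2, 0.4]
gripper_width: 0.087
```

>>> jog_arm:
  moves:
    - [[-4.8,-0.3,1.7,0.057,1],[-4.9,-0.3,1.4,0.058,1],[-5,-0.3,1.1,0.057,1],[-5,-0.3,0.8,0.058,1],[0,0,0,0,1]]

```text
t: 1.72
tool_pos: [0.4781, 0.0224, 0.2584]
orientation: [0.442, -0.441, 0.553, -0.552]
contact_force: [-0.2, -0.4, -0.1]
gripper_width: 0.0869
```

```bash
sed -i 's/t=round(-np.radians(a0+da\*i\/n-a),3)/t=round(float(-np.radians(a0+da*i\/n-a)),3)/' h.py
python3 - <<'E'
from h import *
s=sense(); print(s["t"],np.round(s["tool_pos"],4),np.round(s["qvel"],3))
C=cam("wrist"); p,d=snapshot("wrist"); np.savez("w1.npz",p=p,d=d,R=C[1],t=C[2])
cv2.imwrite("pics/w1.png",cv2.convertScaleAbs(cv2.resize(p,(800,600),interpolation=cv2.INTER_CUBIC),alpha=1.4))
E
```

```text
1.725 [0.4781 0.0224 0.2584] [-0.066 -0.012  0.023 -0.033  0.008 -0.066]
```

View pics/w1.png

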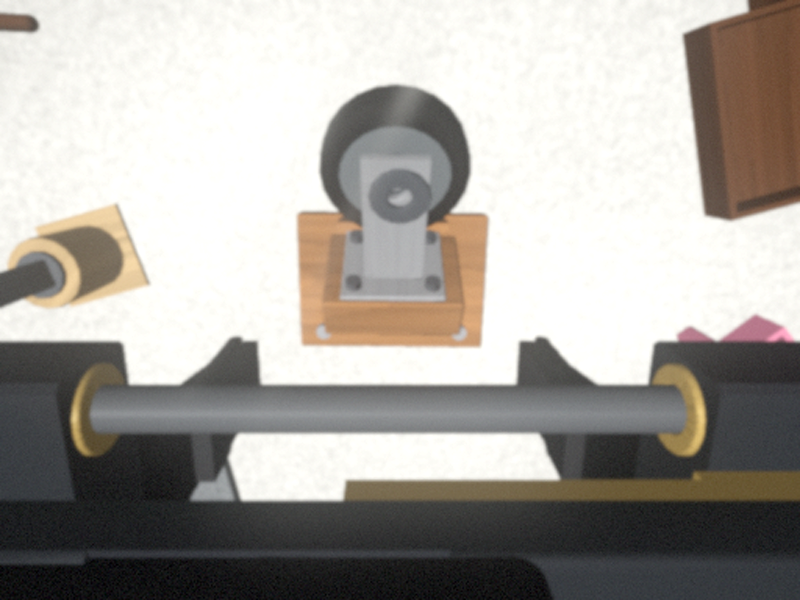

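The wrist view shows the caster's arm running from (345,290) to (430,157), with the washer around (400,195), slightly right of the arm's centre line. The tray is at upper right and the stand at left (45,270). I'll measure these numerically.

```bash
cat > m2.py <<'E'
from h import *
Z=np.load("w1.npz"); p,d=Z["p"],Z["d"]; C0=cam("wrist"); C=(C0[0],Z["R"],Z["t"],C0[3]); P=cloud(C,d)
x0,y0,x1,y1=195,45,320,225
o=cv2.resize(p[y0:y1,x0:x1],None,fx=4,fy=3.33,interpolation=cv2.INTER_CUBIC)
o=cv2.resize(p[85:160,215:295],(640,600),interpolation=cv2.INTER_CUBIC); cv2.imwrite("pics/w1c.png",cv2.convertScaleAbs(o,alpha=1.3))
# board front edge & block: wood mask
hsv=cv2.cvtColor(p,cv2.COLOR_BGR2HSV); wood=((hsv[...,0]>8)&(hsv[...,0]<22)&(hsv[...,1]>90)).astype(np.uint8)
wood[:,:185]=0; wood[:,320:]=0; wood[:125]=0; wood[224:]=0
ys,xs=np.nonzero(wood); print("wood bbox",xs.min(),xs.max(),ys.min(),ys.max())
def edge(cols):
    return np.array([[c,np.nonzero(wood[:,c])[0].min()] for c in cols if wood[:,c].any()],float)
e=np.r_[edge(range(195,215)),edge(range(292,308))]; q=onplane(C,e,.02); f=np.polyfit(q[:,1],q[:,0],1); print("front edge dx/dy",f, "yaw deg",-np.degrees(np.arctan(f[0])))
for zc in(.02,.095): pass
# plate plane by depth
m=np.zeros(d.shape,bool); m[104:140,236:272]=1; m&=(d>0)
A=P[m]; w=np.c_[A[:,:2],np.ones(len(A))]; k=np.linalg.lstsq(w,A[:,2],rcond=None)[0]
for _ in range(5):
    r=A[:,2]-w@k; g=abs(r)<.004; k=np.linalg.lstsq(w[g],A[g,2],rcond=None)[0]
print("plane",k,g.sum(),"tilt",np.degrees(np.arctan(np.hypot(*k[:2]))),"dir",np.degrees(np.arctan2(k[1],k[0])))
# stand
mm=np.zeros(d.shape,bool); mm[150:200,5:60]=1; a=P[mm&(P[...,2]>.062)&(P[...,2]<.073)]; print("stand top",a.mean(0) if len(a) else None,len(a))
E
python3 m2.py
```

```text
wood bbox 191 310 137 220
front edge dx/dy [0.23771316 0.4962449 ] yaw deg -13.371778940137432
plane [ 0.42416605 -0.12290062 -0.07732194] 1148 tilt 23.826841635284012 dir -16.15875935423989
stand top [0.52066462 0.25509918 0.06773798] 1223
```

View pics/w1c.png

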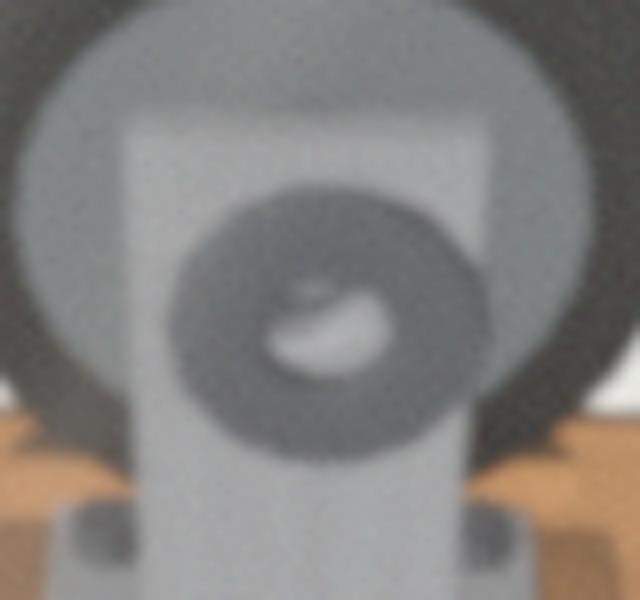

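The crescent of bright plate in the lower right of the washer's hole shows the washer is off towards the image's lower right, which is cradle -x, -y. I'll work out the poses now.

```bash
cat > m3.py <<'E'
from h import *
Z=np.load("w1.npz"); C0=cam("wrist"); C=(C0[0],Z["R"],Z["t"],C0[3])
yaw=np.radians(-13.4); X=np.array([np.cos(yaw),np.sin(yaw),0]); Y=np.array([-np.sin(yaw),np.cos(yaw),0])
zc=-.5*X+np.array([0,0,.866]); xc=.866*X+np.array([0,0,.5])
px=lambda u,v:np.array([[215+u/8,85+v/8]])-.06
w=onplane(C,px(330,324),.14194)[0]; B=w-.004*zc+.00305*xc+.0026*Y
f=np.array([0.23771316,0.4962449]); n=np.array([1,-f[0]])/np.hypot(1,f[0])
print("washer",w.round(4),"B",B.round(4),"dist to wood edge mm",1000*((B[:2]-[f[1],0])@n))
for nm,D in(("B",B),("B-8z pin",B-.008*zc),("plate end",B+.018*xc)): 
    q=proj(C,D)[0]; print(nm,"crop",(q+.06-[215,85])*8)
O=np.r_[B[:2],0]; print("tray org",O+.055*X,"grip",O+.14*X)
plan([(.599,-.277,.13,-88,1),(.599,-.277,.041,-88,1),(.599,-.277,.041,-88,.0)],step=6)
E
python3 m3.py
```

```text
washer [0.5229 0.0057 0.1419] B [0.528  0.0072 0.14  ] dist to wood edge mm 29.218914310397775
B crop [305.41209686 277.06222574]
B-8z pin crop [305.15336215 234.41544586]
plate end crop [308.79817933 123.67673411]
tray org [ 0.58148246 -0.00558719  0.        ] grip [ 0.66416841 -0.02528576  0.        ]
end [ 0.599 -0.277  0.041] -88.01 rows 9
[[[4.39, 2.13, 3.07, -0.043, 1], [4.52, 2.14, 2.88, -0.043, 1], [4.64, 2.13, 2.68, -0.043, 1], [4.75, 2.14, 2.49, -0.043, 1], [4.85, 2.13, 2.27, -0.043, 1], [4.95, 2.14, 2.06, -0.043, 1], [0.0, 4.45, 0.0, -0.0, 1], [0.0, 4.45, 0.0, -0.0, 1]]]
[[[0.0, -0.0, 0.0, -0.0, 0.0]]]
```

Run:
```python
from h import *
Z=np.load("w1.npz"); p,d=Z["p"],Z["d"]; C0=cam("wrist"); C=(C0[0],Z["R"],Z["t"],C0[3]); P=cloud(C,d)
med=lambda u0,u1,v0,v1:np.median(P[v0:v1,u0:u1].reshape(-1,3),0).round(4)
print("plate L of washer",med(232,236,122,128),"R below",med(262,268,148,152),"plate top end",med(240,268,101,105))
print("board L",med(194,206,145,165),"front strip",med(194,210,138,141),"block front?",med(215,290,196,206),"bench",med(320,340,120,140), "bench near",med(195,225,110,125))
print("washer",med(246,250,120,130),med(262,268,120,130))
Zt=np.load("top.npz"); T=cam("top"); Pt=cloud(T,Zt["d"]); 
a=cv2.resize(Zt["p"][155:225,222:275],(636,840)[:2],interpolation=cv2.INTER_CUBIC)
a=cv2.resize(Zt["p"][155:225,215:285],(600,600),interpolation=cv2.INTER_CUBIC)
yaw=np.radians(-13.4); X=np.array([np.cos(yaw),np.sin(yaw),0]); B=np.array([.528,.0072,.14])
for k,D in enumerate([B,B+.008*X]):
    q=(proj(T,D)[0]-[215,155]+.5)*600/70; cv2.drawMarker(a,tuple(int(i) for i in q),[(0,0,255),(0,255,0)][k],0,12,1)
cv2.imwrite("pics/topc.png",cv2.convertScaleAbs(a,alpha=1.6))
```

```text
plate L of washer [0.5277 0.024  0.1404] R below [0.4992 0.0033 0.1272] plate top end [0.5417 0.0043 0.1504]
board L [0.4932 0.0809 0.0184] front strip [0.511  0.0735 0.0184] block front? [0.4491 0.0253 0.1076] bench [ 4.853e-01 -8.340e-02  2.000e-04] bench near [0.5366 0.0433 0.1272]
washer [0.5252 0.0126 0.1439] [ 0.5222 -0.0011  0.145 ]
```

View pics/topc.png

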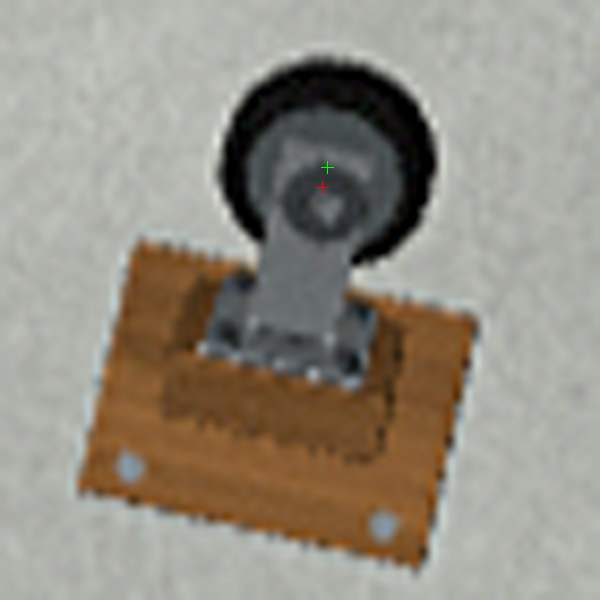

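The top view puts the bore estimate (red, at 322,187) just up and left of the washer centre (325,203), as expected. Next I reach for the tray's grip block.

>>> jog_arm:
  moves:
    - [[4.4,2.1,3.1,-0.043,1],[4.5,2.1,2.9,-0.043,1],[4.6,2.1,2.7,-0.043,1],[4.8,2.1,2.5,-0.043,1],[4.9,2.1,2.3,-0.043,1],[4.9,2.2,2.1,-0.043,1],[0,2,0,0,1],[0,0,0,0,1]]

```text
t: 2.78
tool_pos: [0.5965, -0.2787, 0.1084]
orientation: [-0.507, 0.508, -0.495, 0.491]
contact_force: [0.1, 0.4, 0.1]
gripper_width: 0.0869
```

Run:
```python
from h import *
C=cam("wrist"); p,d=snapshot("wrist"); P=cloud(C,d)
cv2.imwrite("pics/w2.png",cv2.convertScaleAbs(p,alpha=1.4))
m=(P[...,2]>.066)&(P[...,2]<.085)&(d>0); hsv=cv2.cvtColor(p,cv2.COLOR_BGR2HSV); m&=(hsv[...,0]<22)&(hsv[...,1]>60)
q=P[m]; rc=cv2.minAreaRect((q[:,:2]*1000).astype(np.float32)); print(len(q),q.mean(0).round(4),rc)
m2=(P[...,2]>.028)&(P[...,2]<.04)&(d>0)&(hsv[...,0]<22)&(hsv[...,1]>60); q=P[m2]; print(len(q),q.min(0),q.max(0))
plan([(.599,-.277,.041,-88,1)])
```

```text
1078 [ 0.5997 -0.2784  0.0758] ((599.5313720703125, -278.5696716308594), (29.10112762451172, 15.96921157836914), 2.18635892868042)
1834 [ 0.48480102 -0.35944129  0.02800998] [ 0.69505584 -0.2252189   0.03989073]
end [ 0.599 -0.277  0.041] -88.0 rows 2
[[[-0.07, 3.47, 0.07, -0.002, 1], [-0.07, 3.46, 0.06, -0.003, 1]]]
```

View pics/w2.png

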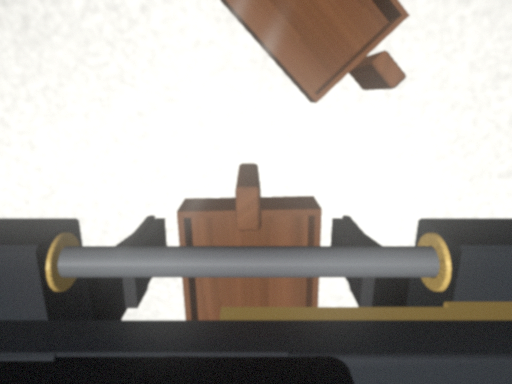

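The picture shows the grip block at (248,195) centred between the fingers, and the small tray clear at the top. I descend and grip.

>>> jog_arm:
  moves:
    - [[0,3.4,0.1,-0.002,1],[0,3.35,0.15,-0.002,1],[0,0,0,0,1],[0,0,0,0,0],[0,0,0,0,0],[0,0,0,0,0],[0,0,0,0,0]]
  squeeze: 30

```text
t: 3.7
tool_pos: [0.6023, -0.279, 0.0448]
orientation: [0.509, -0.509, 0.491, -0.492]
contact_force: [0.6, -0.2, -0.2]
gripper_width: 0.0551
```

Run:
```python
from h import *
s=sense(); print(s["tool_pos"],s["gripper_width"]); z=s["tool_pos"][2]
plan([(.625,-.22,z,-88,0),(.69,-.10,z,-103.4,0),(.692,-.031,z,-103.4,0),(.666,-.0257,z,-103.4,0)],step=4)
```

```text
[ 0.60227567 -0.27902924  0.04475442] 0.0550737525972475
end [ 0.666  -0.0257  0.0448] -103.42 rows 9
[[[-2.91, -0.0, 1.24, -0.0, 0], [-2.91, -0.0, 1.24, -0.0, 0], [-2.94, -0.0, 1.73, 0.067, 0], [-3.05, -0.0, 1.52, 0.067, 0], [-3.15, -0.0, 1.32, 0.067, 0], [-3.23, -0.0, 1.11, 0.068, 0], [-3.38, -0.0, -0.7, -0.0, 0], [-3.37, -0.0, -0.71, -0.0, 0]]]
[[[0.08, -0.0, -2.65, -0.0, 0]]]
```

Fingers are still closing, so I wait for that first.

>>> jog_arm:
  moves:
    - [[0,0.2,0,0,0],[0,0,0,0,0],[0,0,0,0,0],[0,0,0,0,0],[0,0,0,0,0],[0,0,0,0,0]]

```text
t: 4.45
tool_pos: [0.602, -0.2789, 0.042]
orientation: [-0.509, 0.509, -0.491, 0.491]
contact_force: [1.0, -0.5, -1.8]
gripper_width: 0.016
```

>>> jog_arm:
  moves:
    - [[-2.9,0,1.2,0,0],[-2.9,0,1.2,0,0],[-2.9,0,1.7,0.067,0],[-3,0,1.5,0.067,0],[-3.2,0,1.3,0.067,0],[-3.2,0,1.1,0.067,0],[-3.4,0,-0.7,0,0],[-3.4,0,-0.7,0,0]]

```text
t: 5.45
tool_pos: [0.6903, -0.0307, 0.042]
orientation: [-0.438, 0.439, -0.555, 0.555]
contact_force: [0.1, -1.5, -1.9]
gripper_width: 0.0157
```

Run:
```python
from h import *
s=sense(); print(s["tool_pos"],s["gripper_width"],s["contact_force"]); z=s["tool_pos"][2]
plan([(.668,-.026,z,-103.4,0)],step=4)
```

```text
[ 0.69033636 -0.03073493  0.04196352] 0.015669731648496974 [ 0.07633992 -1.46655165 -1.86810982]
end [ 0.668 -0.026  0.042] -103.42 rows 1
[[[0.06, -0.0, -2.28, 0.001, 0]]]
```

>>> jog_arm:
  moves:
    - [[0,0,-1.2,0,0],[0,0,-1.1,0,0],[0,0,0,0,0],[0,0,0,0,0.6],[0,0,0,0,0.6],[0,0,0,0,0.6],[0,-0.2,0,0,0.6],[0,-2,0,0,0.6]]

```text
t: 6.45
tool_pos: [0.6663, -0.0257, 0.0629]
orientation: [0.437, -0.439, 0.556, -0.554]
contact_force: [0.2, -0.5, -0.4]
gripper_width: 0.0507
```

>>> jog_arm:
  moves:
    - [[0,-5,0,0,0.6],[0,-6,0,0,0.6],[0,-6,0,0,0.6],[0,0,-5,0,0.6],[0,0,-4,0,0.6],[0,0,0,0,0.6]]

```text
t: 7.2
tool_pos: [0.5784, -0.0043, 0.2356]
orientation: [-0.439, 0.438, -0.554, 0.555]
contact_force: [0.5, 0.2, 0.3]
gripper_width: 0.0523
```

Run:
```python
from h import *
s=sense();C=cam("wrist"); p,d=snapshot("wrist"); P=cloud(C,d); print(s["t"],s["tool_pos"],s["gripper_width"])
o=cv2.convertScaleAbs(p,alpha=1.4)
hsv=cv2.cvtColor(p,cv2.COLOR_BGR2HSV)
m=(P[...,2]>.066)&(P[...,2]<.085)&(d>0)&(hsv[...,0]<22)&(hsv[...,1]>60)&(P[...,0]>.6)&(abs(P[...,1]+.03)<.06)
q=P[m]; print("block",len(q),cv2.minAreaRect((q[:,:2]*1000).astype(np.float32)))
m=(P[...,2]>.028)&(P[...,2]<.04)&(d>0)&(hsv[...,0]<22)&(hsv[...,1]>60)&(P[...,0]>.52)&(abs(P[...,1]+.01)<.1)
q=P[m]; print("rim",len(q),cv2.minAreaRect((q[:,:2]*1000).astype(np.float32)))
cv2.imwrite("pics/w3.png",o)
```

```text
7.2 [ 0.5784387  -0.00433538  0.23561868] 0.05231546477635457
block 103 ((664.113525390625, -23.356130599975586), (9.8217134475708, 26.074302673339844), 88.70013427734375)
rim 958 ((588.78369140625, -7.894691467285156), (106.8735122680664, 121.38933563232422), 76.92459106445312)
```

View pics/w3.png

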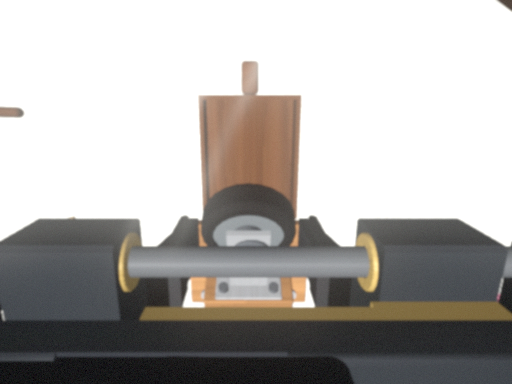

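The tray is well placed: its rectangle is square to the cradle (76.9° against 76.6°) and it is centred under the wheel. Now to look at the punch.

Run:
```python
from h import *
plan([(.46,.257,.25,-90,1)],step=6)
```

```text
end [0.46  0.257 0.25 ] -89.98 rows 5
[[[-4.54, -0.28, -3.55, -0.047, 1], [-4.71, -0.28, -3.32, -0.046, 1], [-4.85, -0.29, -3.11, -0.047, 1], [-4.99, -0.28, -2.88, -0.046, 1], [-5.12, -0.28, -2.64, -0.047, 1]]]
```

>>> jog_arm:
  moves:
    - [[-4.5,-0.3,-3.5,-0.047,1],[-4.7,-0.3,-3.3,-0.046,1],[-4.9,-0.3,-3.1,-0.047,1],[-5,-0.3,-2.9,-0.046,1],[-5.1,-0.2,-2.7,-0.047,1],[0,0,0,0,1],[0,0,0,0,1]]

```text
t: 8.12
tool_pos: [0.4613, 0.2566, 0.2487]
orientation: [0.5, -0.5, 0.5, -0.5]
contact_force: [-0.7, 0.1, 0.3]
gripper_width: 0.0876
```

Run:
```python
from h import *
s=sense();C=cam("wrist"); p,d=snapshot("wrist"); P=cloud(C,d); print(s["t"],s["tool_pos"],np.round(s["joints"],2))
near=(abs(P[...,0]-.52)<.06)&(abs(P[...,1]-.257)<.06)&(d>0)
def rect(z0,z1):
    q=P[near&(P[...,2]>z0)&(P[...,2]<z1)]; print(z0,len(q),q.mean(0).round(4),cv2.minAreaRect((q[:,:2]*1000).astype(np.float32)))
rect(.133,.145); rect(.06,.0665)
# stand top outer contour by wood colour + height
m=(near&(P[...,2]>.06)&(P[...,2]<.08)).astype(np.uint8)
c=max(cv2.findContours(m,0,2)[0],key=cv2.contourArea)[:,0]; h=cv2.convexHull(c)[:,0].astype(float); q=onplane(C,h,.066); print("stand circle",cv2.minEnclosingCircle((q[:,:2]*1000).astype(np.float32)))
# punch top outline on plane z=.136
m=(near&(P[...,2]>.131)).astype(np.uint8); c=max(cv2.findContours(m,0,2)[0],key=cv2.contourArea)[:,0].astype(float); q=onplane(C,c,.136); print("punch top",cv2.minAreaRect((q[:,:2]*1000).astype(np.float32)),cv2.boundingRect(c.astype(np.int32)))
cv2.imwrite("pics/w4.png",cv2.convertScaleAbs(p,alpha=1.4))
```

```text
8.125 [0.46132555 0.25664768 0.24869299] [ 0.36 -0.03  1.75 -0.    1.42  1.93]
0.133 603 [0.5193 0.2624 0.136 ] ((519.4288940429688, 262.6689453125), (20.02487564086914, 19.70548439025879), 0.0826021283864975)
0.06 754 [0.5199 0.2617 0.0657] ((519.0010986328125, 262.6786193847656), (50.26146697998047, 50.870845794677734), 89.75508880615234)
stand circle ((519.184814453125, 262.5101013183594), 25.68107795715332)
punch top ((339.7808837890625, 249.8164520263672), (181.32568359375, 522.6962890625), 0.03283242508769035) (0, 216, 512, 168)
```

View pics/w4.png

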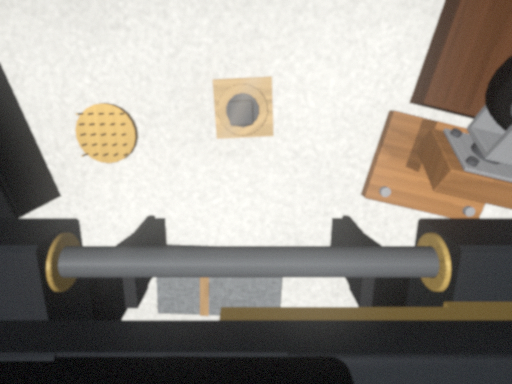

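The picture shows the punch in its stand at (243,108), axis-aligned, with depth giving (0.5193, 0.2625). I move over it, go down and grip.

>>> jog_arm:
  moves:
    - [[-0.6,0,5.8,0,1],[0,5,0,0,1],[0,5.6,0,0,1],[0,5.6,0,0,0.6],[0,0,0,0,0],[0,0,0,0,0],[0,0,0,0,0],[0,0,0,0,0]]
  squeeze: 30

```text
t: 9.18
tool_pos: [0.52, 0.2631, 0.0886]
orientation: [0.501, -0.499, 0.499, -0.501]
contact_force: [1.0, 0.9, 0.1]
gripper_width: 0.0451
```

>>> jog_arm:
  moves:
    - [[0,0,0,0,0],[0,0,0,0,0],[0,0,0,0,0],[0,0,0,0,0],[0,0,0,0,0]]

```text
t: 9.8
tool_pos: [0.5183, 0.2627, 0.0862]
orientation: [0.5, -0.5, 0.5, -0.5]
contact_force: [-2.6, 0.5, 3.7]
gripper_width: 0.0205
```

>>> jog_arm:
  moves:
    - [[0,-1.5,0,0,0],[0,-1.6,0,0,0],[0,-1.5,0,0,0],[0,0,0,0,0]]

```text
t: 10.3
tool_pos: [0.5197, 0.2631, 0.1345]
orientation: [0.501, -0.499, 0.499, -0.501]
contact_force: [-0.9, 0.6, -2.1]
gripper_width: 0.0205
```

>>> jog_arm:
  moves:
    - [[0,0,0,0,0],[0,0,-0.4,0,0],[0,0,-0.75,0,0],[0,0.06,-0.74,0,0]]
  squeeze: 12

```text
t: 10.8
tool_pos: [0.4992, 0.2624, 0.1314]
orientation: [-0.5, 0.5, -0.5, 0.5]
contact_force: [3.4, -0.4, -1.9]
gripper_width: 0.0202
```

>>> jog_arm:
  moves:
    - [[0,0.13,-0.74,0,0],[0,0.19,-0.72,0,0],[0,0.25,-0.7,0,0],[0,0.32,-0.68,0,0],[0,0,0,0,0]]

```text
t: 11.42
tool_pos: [0.4698, 0.2627, 0.1219]
orientation: [-0.5, 0.5, -0.5, 0.5]
contact_force: [1.1, -0.2, -2.2]
gripper_width: 0.0199
```

Run:
```python
from h import *
s=sense();C=cam("wrist"); p,d=snapshot("wrist"); P=cloud(C,d); print(s["t"],s["tool_pos"],s["contact_force"])
np.savez("w5.npz",p=p,d=d,R=C[1],t=C[2])
cv2.imwrite("pics/w5.png",cv2.resize(cv2.convertScaleAbs(p[60:350,120:390],alpha=1.6),(760,600)[:2]) if 0 else cv2.convertScaleAbs(p,alpha=1.6))
```

```text
11.425 [0.46983386 0.26270563 0.12193536] [ 1.06609197 -0.19077102 -2.16989961]
```

View pics/w5.png

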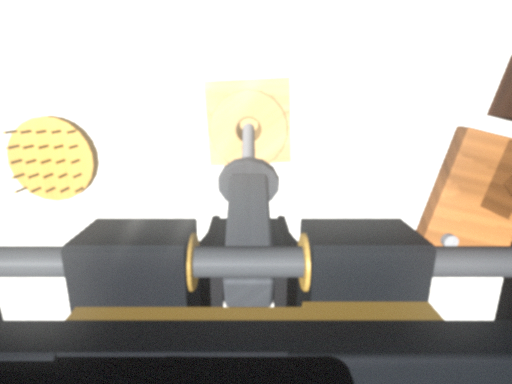

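The punch is tilted: shaft into the hole at (248,125), guard at (248,183). I firm up the grip, raise it clear and measure the tilt.

>>> jog_arm:
  moves:
    - [[0,0,0,0,0],[0,0,0,0,0],[0,-2,0,0,0],[0,-5,0,0,0],[0,-5,0,0,0],[0,0,0,0,0],[0,0,0,0,0]]
  squeeze: 50

```text
t: 12.35
tool_pos: [0.4704, 0.2623, 0.2416]
orientation: [-0.499, 0.5, -0.5, 0.5]
contact_force: [-1.2, 0.0, -2.8]
gripper_width: 0.0196
```

```bash
cat > tip.py <<'E'
from h import *
def measure(save=None):
    s=sense(); C=cam("wrist"); p,d=snapshot("wrist"); P=cloud(C,d)
    Rm=q2R(s["orientation"]); T=(P-np.array(s["tool_pos"]))@Rm*1000   # tool coords, mm
    k=(d>0)&(abs(T[...,0])<6)&(T[...,2]>8)&(T[...,2]<80)&(T[...,1]>-60)&(T[...,1]<90)
    return s,C,p,d,T,k
if __name__=="__main__":
    s,C,p,d,T,k=measure(); print(s["t"],s["tool_pos"],s["contact_force"],s["gripper_width"])
    np.savez("w6.npz",p=p,d=d,R=C[1],t=C[2],T=T)
    sh=k&(abs(T[...,0])<1.5); v,u=np.nonzero(sh); 
    for r in range(v.min(),v.max()+1,4):
        q=T[r][sh[r]]; 
        if len(q): print(r,q.mean(0).round(1),len(q))
    cv2.imwrite("pics/w6.png",cv2.convertScaleAbs(p,alpha=1.6))
E
python3 tip.py
```

```text
12.35 [0.47041559 0.2623468  0.24160051] [-1.19762769  0.01618198 -2.80854746] 0.0195728941079006
123 [-0.2 62.6 53.5] 1
127 [-0.2 58.2 51.3] 5
131 [-0.2 53.5 49.1] 5
135 [-0.5 49.7 47. ] 4
139 [-0.2 45.5 44.9] 5
143 [-0.1 41.2 43. ] 5
147 [-0.3 38.  41. ] 4
151 [-0.1 33.9 39.2] 5
155 [-0.1 30.4 37.4] 5
159 [ 0.2  5.  39.7] 6
163 [ 0.2  3.5 37.9] 6
167 [ 0.2  4.7 35.6] 6
171 [ 0.2  5.3 33.3] 6
175 [ 0.2  3.7 31.6] 6
179 [ 0.2  1.9 29.9] 6
183 [ 0.2 -1.4 28.6] 6
187 [ 0.2 -4.1 27.3] 6
191 [ 0.2 -7.  26.1] 6
195 [ 0.2 -9.4 24.7] 6
199 [ -0.1 -12.   23.5] 7
203 [ -0.1 -14.1  22.2] 7
207 [ -0.1 -16.3  21. ] 7
211 [ -0.1 -18.7  19.9] 7
215 [ -0.1 -21.2  18.8] 7
219 [ -0.1 -23.5  17.8] 7
223 [ -0.  -25.7  16.7] 7
227 [ -0.  -27.6  15.6] 7
231 [ -0.  -29.7  14.6] 7
235 [ -0.  -31.7  13.7] 7
239 [ -0.  -33.5  12.6] 7
243 [ -0.  -35.7  11.8] 7
```

Tilt is about 26.3° and 30° is needed. I go back down into the stand's mouth and tilt a bit more.

>>> jog_arm:
  moves:
    - [[0,5,0.1,0,0],[0,5,0,0,0],[0,1.9,0,0,0],[0,0,0,0,0]]

```text
t: 12.9
tool_pos: [0.4709, 0.262, 0.1217]
orientation: [-0.499, 0.501, -0.501, 0.5]
contact_force: [0.1, -0.2, -1.6]
gripper_width: 0.0201
```

>>> jog_arm:
  moves:
    - [[0,0,0,0,0],[0,0.1,-0.2,0,0],[0,0.15,-0.3,0,0],[0,0.1,-0.2,0,0],[0,0,0,0,0]]
  squeeze: 12

```text
t: 13.52
tool_pos: [0.4654, 0.2628, 0.1207]
orientation: [0.501, -0.499, 0.5, -0.5]
contact_force: [2.0, 1.0, 0.2]
gripper_width: 0.0202
```

>>> jog_arm:
  moves:
    - [[0,0,0,0,0],[0,-0.1,0,0,0],[0,-4,0,0,0],[0,-5,0,0,0],[0,-3,0,0,0],[0,0,0,0,0],[0,0,0,0,0]]
  squeeze: 50

```text
t: 14.4
tool_pos: [0.4636, 0.2621, 0.2387]
orientation: [-0.499, 0.501, -0.501, 0.499]
contact_force: [-0.1, -0.4, -2.8]
gripper_width: 0.0195
```

Run:
```python
from tip import *
s,C,p,d,T,k=measure(); print(s["t"],s["tool_pos"],s["contact_force"])
k&=abs(T[...,0])<1.5
a=T[k&(T[...,1]>30)]; f=np.polyfit(a[:,1],a[:,2],1); print("shaft",np.degrees(np.arctan(f[0])),f,"tip",a[a[:,1].argmax()].round(1))
b=T[k&(T[...,1]<-2)]; g=np.polyfit(b[:,1],b[:,2],1); print("grip",np.degrees(np.arctan(g[0])),g,"lat",a[:,0].mean(),b[:,0].mean())
```

```text
14.4 [0.46364417 0.26213368 0.23869881] [-0.06275081 -0.35224328 -2.75005122]
shaft 28.38664528221413 [ 0.54039679 24.47532784] tip [-0.8 60.7 56.9]
grip 28.535473422731894 [ 0.54375762 31.3615396 ] lat -0.15688683736147294 -0.001337022097012618
```

Tilt is now about 28.5°, within the bore's play. Next I go to a point 20 mm out along the bore axis and compare the tip with the washer there.

```bash
cat > tgt.py <<'E'
from h import *
yaw=np.radians(-13.4); X=np.array([np.cos(yaw),np.sin(yaw),0]); Y=np.array([-np.sin(yaw),np.cos(yaw),0]); U=np.array([0,0,1.])
zc=-.5*X+.866*U; xc=.866*X+.5*U; B=np.array([.528,.0072,.14]); tipT=np.array([-.0002,.063,.0538])
def tcp_for(tip): return tip-(-Y*tipT[0]-U*tipT[1]+X*tipT[2])
def tip_now(s):
    return np.array(s["tool_pos"])+q2R(s["orientation"])@tipT
def cc(p): v=np.asarray(p)-B; return np.array([v@xc,v@Y,v@zc])*1000   # caster coords, mm
E
python3 - <<'E'
from tgt import *
t=tcp_for(B-.0015*xc-.0013*Y+.022*zc); print(t)
plan([(*(t+.03*U),-103.4,0),(*t,-103.4,0)],step=5.5)
E
```

```text
[0.46335287 0.02105914 0.221302  ]
end [0.4634 0.0211 0.2213] -103.42 rows 6
[[[4.82, -0.26, -0.0, 0.047, 0], [4.81, -0.26, 0.23, 0.046, 0], [4.8, -0.26, 0.44, 0.047, 0], [4.78, -0.26, 0.67, 0.047, 0], [4.73, -0.26, 0.9, 0.047, 0], [0.0, 3.0, -0.0, -0.0, 0]]]
```

>>> jog_arm:
  moves:
    - [[4.8,-0.3,0,0.047,0],[4.8,-0.3,0.2,0.046,0],[4.8,-0.2,0.4,0.047,0],[4.8,-0.3,0.7,0.047,0],[4.7,-0.2,0.9,0.047,0],[0,3,0,0,0],[0,0,0,0,0],[0,0,0,0,0]]

```text
t: 15.45
tool_pos: [0.4641, 0.0225, 0.2235]
orientation: [0.438, -0.439, 0.555, -0.554]
contact_force: [0.1, 0.3, -2.1]
gripper_width: 0.0196
```

Run:
```python
from tgt import *
s=sense();C=cam("wrist"); p,d=snapshot("wrist"); np.savez("w7.npz",p=p,d=d,R=C[1],t=C[2])
print(s["t"],s["tool_pos"],s["contact_force"],"tip cc",cc(tip_now(s)),np.abs(s["qvel"]).max())
for nm,D in(("tip",tip_now(s)),("B",B),("washer top",B-.003*xc-.0026*Y+.004*zc)): print(nm,proj(C,D)[0])
c=p[60:180,180:320]; o=cv2.resize(c,(700,600),interpolation=cv2.INTER_CUBIC); cv2.imwrite("pics/w7.png",cv2.convertScaleAbs(o,alpha=1.4))
```

```text
15.45 [0.46405574 0.02246274 0.22352105] [ 0.14280662  0.25173288 -2.13613051] tip cc [-0.23439748  0.24261793 23.7130773 ] 0.023687219273004656
tip [247.98101757 122.51979025]
B [248.35990397 103.34843259]
washer top [251.9769161  109.99313265]
```

View pics/w7.png

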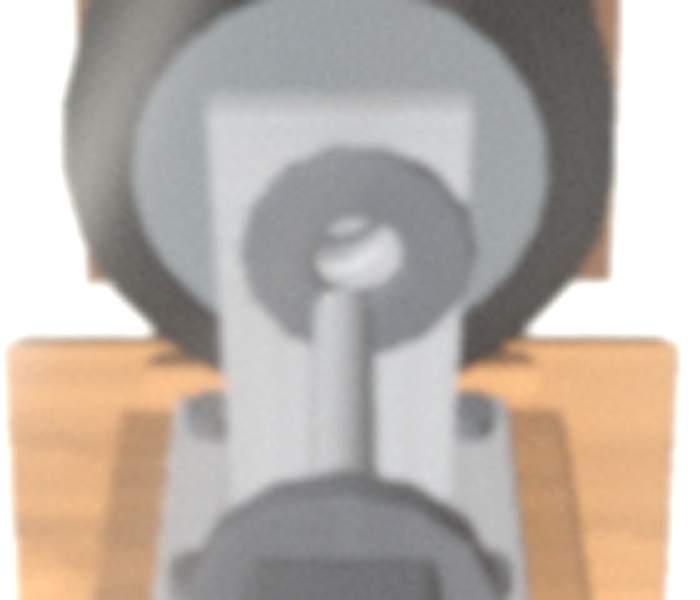

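The close view shows the tip at about (343,290) in the crop, the washer centred at (358,249), and a crescent of bare plate at its lower right. So the bore is to the upper left, as modelled, and the projections agree. I approach with the 1.5/1.3 mm offset.

>>> jog_arm:
  moves:
    - [[0.13,0.07,-0.11,0,0],[0,0.6,0.35,0,0],[0,0.6,0.35,0,0],[0,0.3,0.17,0,0],[0,0,0,0,0],[0,0,0,0,0],[0,0,0,0,0]]

```text
t: 16.38
tool_pos: [0.4717, 0.0189, 0.2086]
orientation: [-0.438, 0.438, -0.555, 0.555]
contact_force: [0.9, 1.0, -2.0]
gripper_width: 0.0195
```

Run:
```python
from tgt import *
s=sense();print(s["t"],s["tool_pos"],s["contact_force"],"tip cc",cc(tip_now(s)),np.abs(s["qvel"]).max())
C=cam("wrist"); p,d=snapshot("wrist"); np.savez("w8.npz",p=p,d=d,R=C[1],t=C[2])
for nm,D in(("tip",tip_now(s)),("B",B),("washer top",B-.003*xc-.0026*Y+.004*zc)): print(nm,(proj(C,D)[0]-[200,60])*7)
c=p[60:145,200:300]; o=cv2.resize(c,(700,595),interpolation=cv2.INTER_CUBIC); cv2.imwrite("pics/w8.png",cv2.convertScaleAbs(o,alpha=1.4))
```

```text
16.375 [0.47170515 0.01894291 0.20855454] [ 0.86729722  0.99377925 -2.01820871] tip cc [-0.38541565 -1.4420637   6.65709868] 0.0018063318457048083
tip [335.86350061 437.64376416]
B [321.17400678 395.34504603]
washer top [347.83279699 444.58561519]
```

View pics/w8.png

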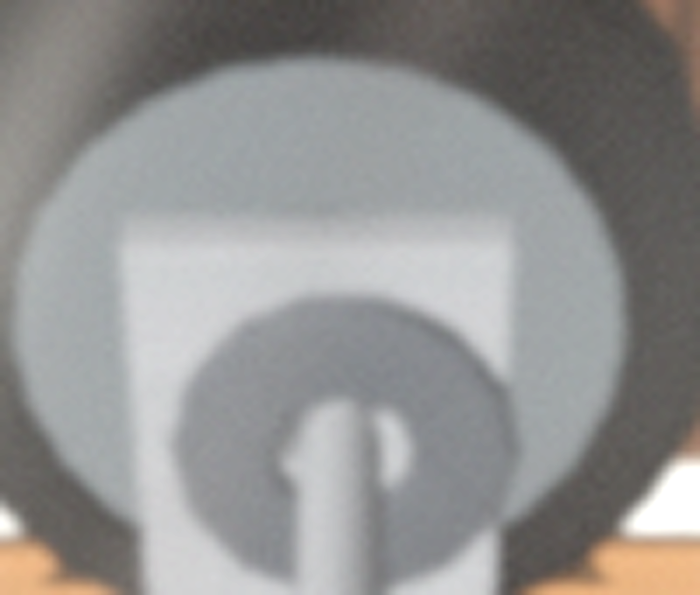

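The tip outline at (343,398) in the crop is about 1.6 mm too far along +x and 0.7 mm too far along -y of the target. I correct that and probe gently.

>>> jog_arm:
  moves:
    - [[-0.07,0.08,-0.14,0,0],[0,0.09,0.05,0,0],[0,0.09,0.05,0,0],[0,0,0,0,0],[0,0,0,0,0]]

```text
t: 17.05
tool_pos: [0.4714, 0.0198, 0.2057]
orientation: [0.438, -0.438, 0.555, -0.555]
contact_force: [0.5, 0.3, -1.7]
gripper_width: 0.0193
```

>>> jog_arm:
  moves:
    - [[0,0.09,0.05,0,0],[0,0.09,0.05,0,0],[0,0,0,0,0]]

```text
t: 17.42
tool_pos: [0.4723, 0.0195, 0.2038]
orientation: [0.438, -0.438, 0.555, -0.555]
contact_force: [-0.8, 0.0, -2.1]
gripper_width: 0.0196
```

```bash
cat > st.py <<'E'
from tgt import *
s=sense();f=np.array(s["contact_force"])-[0,0,-2.2]; print(s["t"],"tip cc",cc(tip_now(s)).round(2),"force caster x,y,z",(np.array([xc,Y,zc])@f).round(1))
E
python3 st.py
```

```text
17.425 tip cc [-2.41 -0.73  2.32] force caster x,y,z [-0.6 -0.2  0.5]
```

>>> jog_arm:
  moves:
    - [[0,0.09,0.05,0,0],[0,0.09,0.05,0,0],[0,0,0,0,0]]

```text
t: 17.8
tool_pos: [0.4733, 0.0193, 0.202]
orientation: [0.438, -0.438, 0.555, -0.555]
contact_force: [-0.0, -0.1, -2.7]
gripper_width: 0.0195
```

>>> jog_arm:
  moves:
    - [[0,0.09,0.05,0,0],[0,0.09,0.05,0,0],[0,0,0,0,0]]

```text
t: 18.18
tool_pos: [0.4743, 0.0191, 0.2002]
orientation: [0.438, -0.438, 0.555, -0.555]
contact_force: [0.4, 0.2, -2.2]
gripper_width: 0.0195
```

```bash
python3 st.py
```

```text
18.175 tip cc [-2.49 -0.71 -1.8 ] force caster x,y,z [ 0.4  0.3 -0.2]
```

Now 5.8 mm past the washer's top with no force, so the punch is in the hole. I continue gently to the pin.

>>> jog_arm:
  moves:
    - [[0,0.09,0.05,0,0],[0,0.09,0.05,0,0],[0,0.09,0.05,0,0],[0,0,0,0,0]]

```text
t: 18.68
tool_pos: [0.4757, 0.0187, 0.1975]
orientation: [0.438, -0.438, 0.555, -0.555]
contact_force: [0.4, -0.3, -2.1]
gripper_width: 0.0194
```

>>> jog_arm:
  moves:
    - [[0,0.09,0.05,0,0],[0,0.09,0.05,0,0],[0,0,0,0,0]]

```text
t: 19.05
tool_pos: [0.4767, 0.0185, 0.1963]
orientation: [0.438, -0.438, 0.555, -0.555]
contact_force: [-3.0, -0.3, 4.2]
gripper_width: 0.0195
```

>>> jog_arm:
  moves:
    - [[0,0.09,0.05,0,0],[0,0.09,0.05,0,0],[0,0,0,0,0]]

```text
t: 19.42
tool_pos: [0.4776, 0.0183, 0.1946]
orientation: [0.438, -0.438, 0.555, -0.555]
contact_force: [-4.1, 0.5, 4.9]
gripper_width: 0.0193
```

```bash
python3 st.py
```

```text
19.425 tip cc [-2.29 -0.66 -8.38] force caster x,y,z [ 0.  -0.4  8.2]
```

Contact is at the pin's depth and purely along the bore (8 N). I push on.

>>> jog_arm:
  moves:
    - [[0,0.09,0.05,0,0],[0,0.09,0.05,0,0],[0,0.09,0.05,0,0],[0,0.09,0.05,0,0],[0,0,0,0,0]]

```text
t: 20.05
tool_pos: [0.4796, 0.0178, 0.191]
orientation: [0.438, -0.438, 0.555, -0.555]
contact_force: [-4.7, 0.8, 5.2]
gripper_width: 0.0194
```

```bash
python3 st.py
```

```text
20.05 tip cc [ -2.31  -0.69 -12.53] force caster x,y,z [-0.5 -0.3  8.8]
```

>>> jog_arm:
  moves:
    - [[0,0.13,0.075,0,0],[0,0.13,0.075,0,0],[0,0.13,0.075,0,0],[0,0,0,0,0]]

```text
t: 20.55
tool_pos: [0.4819, 0.0173, 0.1867]
orientation: [-0.438, 0.438, -0.555, 0.555]
contact_force: [-1.8, 1.0, 1.7]
gripper_width: 0.0196
```

```bash
python3 st.py
```

```text
20.55 tip cc [ -2.38  -0.68 -17.44] force caster x,y,z [0.2 0.5 4.4]
```

Run:
```python
from tip import *
def rep(T,d):
    k=(d>0)&(abs(T[...,0])<1.5)&(T[...,2]>8)&(T[...,2]<80)&(T[...,1]>-60)&(T[...,1]<90)
    b=T[k&(T[...,1]<-4)]; g=np.polyfit(b[:,1],b[:,2],1); print("grip",np.degrees(np.arctan(g[0])).round(2),g.round(3))
    v,u=np.nonzero(k); j=[T[r][k[r]].mean(0).round(1) for r in range(v.min(),v.max()+1)]
    rr=[a for a in j if -4<a[1]<12]; print("guard rows",rr[0],rr[-1],len(rr), "first",j[0])
    # guard extents: farthest z of guard and widest
    gg=(d>0)&(abs(T[...,0])<20)&(T[...,1]<12)&(T[...,1]>-12)&(T[...,2]>20)&(T[...,2]<50); q=T[gg]; print("guard z max pct",np.percentile(q[:,2],99),"mean of top",q[q[:,2]>np.percentile(q[:,2],97)].mean(0))
    # grip near end (top of punch)
Z=np.load("w8.npz")
C0=cam("wrist"); M=np.array(C0[3]["mount"]); 
def tool(d):
    P=cloud((C0[0],M[:3,:3],M[:3,3],C0[3]),d); return P*1000
rep(tool(Z["d"]),Z["d"]); s,C,p,d,T,k=measure(); rep(T,d); print(s["t"],s["contact_force"])
cv2.imwrite("pics/w9.png",p)
```

```text
grip 28.55 [ 0.544 31.374]
guard rows [-0.1  9.9 41.4] [ 0.2 -3.4 29.2] 30 first [ 0.2 69.2 79.4]
guard z max pct 41.3768908541773 mean of top [ 0.11700569  4.81932334 41.28326777]
grip 28.68 [ 0.547 31.423]
guard rows [-0.1  9.6 41.5] [ 0.2 -2.6 29.5] 29 first [-0.1 37.  79.8]
guard z max pct 41.45655845540567 mean of top [ 0.07739455  4.76141119 41.28575917]
20.55 [-1.84794114  0.9912513   1.7079962 ]
```

The grip hasn't slipped, so the pin is moving.

>>> jog_arm:
  moves:
    - [[0,0.13,0.075,0,0],[0,0.13,0.075,0,0],[0,0.13,0.075,0,0],[0,0.13,0.075,0,0],[0,0.13,0.075,0,0],[0,0.13,0.075,0,0],[0,0,0,0,0]]

```text
t: 21.48
tool_pos: [0.4863, 0.0162, 0.1787]
orientation: [-0.438, 0.438, -0.555, 0.555]
contact_force: [-1.1, 0.0, 2.1]
gripper_width: 0.0197
```

```bash
python3 st.py
```

```text
21.475 tip cc [ -2.48  -0.73 -26.58] force caster x,y,z [ 1.2 -0.2  4.3]
```

>>> jog_arm:
  moves:
    - [[0,0.13,0.075,0,0],[0,0.13,0.075,0,0],[0,0.13,0.075,0,0],[0,0.13,0.075,0,0],[0,0.13,0.075,0,0],[0,0,0,0,0]]

```text
t: 22.22
tool_pos: [0.4899, 0.0154, 0.1719]
orientation: [0.438, -0.438, 0.555, -0.555]
contact_force: [-0.4, -0.7, -2.0]
gripper_width: 0.0196
```

```bash
python3 st.py
```

```text
22.225 tip cc [ -2.74  -0.72 -34.32] force caster x,y,z [-0.1 -0.7  0.3]
```

The axial force is gone, so the pin may have dropped. I push 8 mm further to be sure, then look.

>>> jog_arm:
  moves:
    - [[0,0.13,0.075,0,0],[0,0.13,0.075,0,0],[0,0.13,0.075,0,0],[0,0.13,0.075,0,0],[0,0.13,0.075,0,0],[0,0.09,0.05,0,0],[0,0,0,0,0]]

```text
t: 23.1
tool_pos: [0.494, 0.0144, 0.1647]
orientation: [0.438, -0.438, 0.555, -0.555]
contact_force: [0.3, -0.4, -2.6]
gripper_width: 0.0195
```

```bash
python3 st.py
python3 - <<'E'
from h import *
p,d=snapshot("scene"); C=cam("scene"); a=proj(C,[.58,-.005,.03])[0]; print(a)
u,v=a.astype(int); c=p[v-55:v+45,u-60:u+60]; cv2.imwrite("pics/s2.png",cv2.convertScaleAbs(cv2.resize(c,(720,600),interpolation=cv2.INTER_CUBIC),alpha=1.7))
E
```

```text
23.1 tip cc [ -2.66  -0.73 -42.66] force caster x,y,z [ 0.1 -0.3 -0.5]
[268.40961269 235.9341103 ]
```

No more pictures, so I check by numbers from here. I withdraw along the bore, then look for the pin in the tray using depth.

>>> jog_arm:
  moves:
    - [[0,-0.87,-0.5,0,0],[0,-1.3,-0.75,0,0],[0,-1.3,-0.75,0,0],[0,-1.3,-0.75,0,0],[0,-1.3,-0.75,0,0],[0,-3,0,0,0],[0,-3,0,0,0],[0,0,0,0,0]]

```text
t: 24.15
tool_pos: [0.4613, 0.0224, 0.2886]
orientation: [-0.44, 0.437, -0.554, 0.556]
contact_force: [-0.6, 0.5, -0.9]
gripper_width: 0.0199
```

```bash
python3 st.py
cat > pin.py <<'E'
from tgt import *
for n in("wrist","scene"):
    C=cam(n); p,d=snapshot(n); P=cloud(C,d); v=P-np.r_[B[:2],0]; a,b=(v@X)*1000,(v@Y)*1000; z=P[...,2]*1000
    ins=(d>0)&(a>-6)&(a<116)&(abs(b)<47)
    sat=cv2.cvtColor(p,cv2.COLOR_BGR2HSV)[...,1]
    m=ins&(z>8)&(z<24)&(sat<90); q=np.c_[a[m],b[m],z[m]]; print(n,"floor px",(ins&(z<8)).sum(),"floor sat",np.median(sat[ins&(z<8)]) if (ins&(z<8)).any() else 0,"pin px",len(q))
    if len(q)>3: print(np.median(q,0).round(1),cv2.minAreaRect(q[:,:2].astype(np.float32)),np.median(p[m],0))
    m=(d>0)&(z>10)&(z<30)&(sat<60)&(a>-30)&(a<250)&(abs(b)<150)&~((a>-20)&(a<160)&(abs(b)<60)); print(" grey things outside near",m.sum())
    # lower pin end below the bore?
E
python3 pin.py
python3 - <<'E'
from tip import *
s,C,p,d,T,k=measure(); k&=abs(T[...,0])<1.5
a=T[k&(T[...,1]>30)&(T[...,1]<66)&(T[...,2]<62)]; f=np.polyfit(a[:,1],a[:,2],1); print("shaft",np.degrees(np.arctan(f[0])),f,"tip",a[a[:,1].argmax()].round(1))
b=T[k&(T[...,1]<-4)]; print("grip fit",np.polyfit(b[:,1],b[:,2],1))
E
```

```text
24.15 tip cc [30.6  -0.5  81.54] force caster x,y,z [0.1 0.3 1.4]
wrist floor px 3196 floor sat 93.0 pin px 187
[ 80.3 -13.4  16.1] ((79.16679382324219, -16.25519371032715), (17.752168655395508, 22.37223243713379), 73.79947662353516) [148. 147. 148.]
 grey things outside near 12
scene floor px 590 floor sat 132.0 pin px 58
[ 71.5 -12.2  15.9] ((66.453857421875, -10.741886138916016), (10.793584823608398, 62.08579635620117), 74.70772552490234) [86.5 86.5 83.5]
 grey things outside near 3
shaft 28.61324669383245 [ 0.54551766 24.29221549] tip [ 1.1 61.  56.9]
grip fit [ 0.54239975 31.37834307]
```

A grey object about 11 mm wide and 60 mm long, with its top at z ≈ 16 mm, lies inside the tray floor at about (70,-12) mm. That is the pin, in the tray. The punch tilt is unchanged. Now back to the stand.

Run:
```python
from h import *
plan([(.4681,.2625,.22,-90,0),(.4681,.2625,.15,-90,0)],step=5.5)
```

```text
end [0.4681 0.2625 0.15  ] -90.01 rows 7
[[[-4.71, 1.28, -0.94, -0.047, 0], [-4.75, 1.29, -0.72, -0.047, 0], [-4.77, 1.28, -0.49, -0.047, 0], [-4.8, 1.28, -0.27, -0.046, 0], [-4.8, 1.29, -0.05, -0.047, 0], [0.0, 3.5, 0.0, -0.0, 0], [0.0, 3.5, 0.0, -0.0, 0]]]
```

>>> jog_arm:
  moves:
    - [[-4.7,1.3,-0.9,-0.047,0],[-4.8,1.3,-0.7,-0.047,0],[-4.8,1.3,-0.5,-0.047,0],[-4.8,1.3,-0.3,-0.046,0],[-4.8,1.2,-0.1,-0.047,0],[0,3.5,0,0,0],[0,3.4,0,0,0],[0,0,0,0,0]]

```text
t: 25.3
tool_pos: [0.4649, 0.2618, 0.1476]
orientation: [-0.497, 0.503, -0.501, 0.499]
contact_force: [-0.5, 0.1, -2.1]
gripper_width: 0.0197
```

>>> jog_arm:
  moves:
    - [[0,0,0,0,0],[0,0,0,0,0]]

```text
t: 25.55
tool_pos: [0.4698, 0.2633, 0.1543]
orientation: [0.501, -0.499, 0.5, -0.501]
contact_force: [0.1, -0.6, -2.5]
gripper_width: 0.0194
```

Run:
```python
from h import *
s=sense(); R_=q2R(s["orientation"]); print(s["t"],s["tool_pos"],R_[:,0].round(3))
t=np.array(s["tool_pos"])+R_@[-.0002,.063,.0538]; print("tip",t,"rel stand mm",((t-[.5193,.2625,.066])*1000).round(1))
C=cam("wrist");p,d=snapshot("wrist");P=cloud(C,d); near=(np.hypot(P[...,0]-.519,P[...,1]-.2625)<.035)&(d>0)&(P[...,2]>.06)&(P[...,2]<.072)
q=P[near]; print(len(q),cv2.minAreaRect((q[:,:2]*1000).astype(np.float32)))
```

```text
25.55 [0.46984325 0.26326363 0.154319  ] [-0.001 -1.    -0.001]
tip [0.52381487 0.26349609 0.09146608] rel stand mm [ 4.5  1.  25.5]
3012 ((520.6558837890625, 262.4431457519531), (50.859344482421875, 48.07517623901367), 89.87602233886719)
```

>>> jog_arm:
  moves:
    - [[0.1,0,-0.15,0,0],[0,1.2,0,0,0],[0,1.2,0,0,0],[0,0.5,0,0,0],[0,0.5,0,0,0],[0,0,0,0,0],[0,0,0,0,0]]

```text
t: 26.48
tool_pos: [0.4673, 0.2621, 0.1188]
orientation: [-0.5, 0.5, -0.5, 0.5]
contact_force: [1.9, -0.4, -1.9]
gripper_width: 0.0195
```

```bash
cat > st2.py <<'E'
from h import *
s=sense(); R_=q2R(s["orientation"]); t=np.array(s["tool_pos"])+R_@[-.0002,.063,.0538]; print(s["t"],np.round(s["tool_pos"],4),np.round(s["contact_force"],1),"tip rel stand if rigid",((t-[.5193,.2625,.066])*1000).round(1))
E
python3 st2.py
```

```text
26.475 [0.4673 0.2621 0.1188] [ 1.9 -0.4 -1.9] tip rel stand if rigid [  1.8  -0.2 -10.2]
```

>>> jog_arm:
  moves:
    - [[0,0,0,0,0],[0,-0.28,0.45,0,0],[0,-0.24,0.46,0,0],[0,-0.23,0.45,0,0],[0,-0.21,0.46,0,0],[0,0,0,0,0]]
  squeeze: 12

```text
t: 27.22
tool_pos: [0.486, 0.2621, 0.1285]
orientation: [-0.5, 0.5, -0.5, 0.5]
contact_force: [-1.3, -0.7, -0.9]
gripper_width: 0.0199
```

>>> jog_arm:
  moves:
    - [[0,-0.18,0.47,0,0],[0,-0.17,0.48,0,0],[0,-0.14,0.49,0,0],[0,-0.11,0.5,0,0],[0,-0.08,0.5,0,0],[0,-0.06,0.52,0,0],[0,0,0,0,0]]

```text
t: 28.1
tool_pos: [0.5159, 0.262, 0.1358]
orientation: [-0.5, 0.5, -0.5, 0.5]
contact_force: [-0.7, -0.0, -1.3]
gripper_width: 0.02
```

```bash
cat > tilt.py <<'E'
from tip import *
s,C,p,d,T,k=measure(); print(s["t"],np.round(s["tool_pos"],4),np.round(s["contact_force"],1))
k=(d>0)&(abs(T[...,0])<6)&(T[...,2]>-30)&(T[...,2]<60)&(T[...,1]>-52)&(T[...,1]<90)
v,u=np.nonzero(k)
for r in range(v.min(),v.max()+1,6):
    q=T[r][k[r]]
    if len(q): print(r,q.mean(0).round(1),len(q))
E
python3 tilt.py
```

```text
28.1 [0.5159 0.262  0.1358] [-0.7 -0.  -1.3]
153 [-0.6 88.9 28.9] 6
159 [-0.2 70.  27.7] 17
165 [-0.2 69.9 23.4] 17
171 [-0.2 69.6 19.1] 17
177 [ 0.1 69.5 14.7] 16
183 [ 0.7 71.1  9.8] 14
189 [ 0.2 18.  20.1] 18
195 [-0.1 15.8 17.2] 21
201 [-0.1 15.9 13.6] 21
207 [-0.   7.2 13. ] 21
213 [-0.1 -1.2 12.6] 23
219 [-0.1 -8.8 12.2] 25
225 [ -0.1 -15.6  11.7] 25
231 [ -0.1 -22.   11.4] 27
237 [  0.1 -28.   11.1] 26
243 [ -0.  -33.4  10.7] 29
279 [ -0.  -48.4   2.6] 31
285 [ -0.  -48.4   0. ] 31
291 [ -0.  -48.2  -2.8] 31
297 [ -0.  -48.   -5.6] 31
303 [  0.1 -47.5  -8.6] 30
```

3.2° of tilt left. I finish straightening, recentre and lower.

>>> jog_arm:
  moves:
    - [[0,0,0.3,0,0],[0,0,0.3,0,0],[0,0,0,0,0],[0,0,-0.38,0,0],[0,0.5,0,0,0],[0,0.5,0,0,0],[0,0,0,0,0]]

```text
t: 29.02
tool_pos: [0.5167, 0.2618, 0.1247]
orientation: [-0.5, 0.5, -0.5, 0.5]
contact_force: [-0.9, -0.6, -1.9]
gripper_width: 0.02
```

```bash
python3 tilt.py | egrep "^(2[5-9]|3[0-9]|20[0-9]|21|22|23|24)"
```

```text
29.025 [0.5167 0.2618 0.1247] [-0.9 -0.6 -1.9]
202 [-0.1 16.6 12.8] 21
208 [ 0.2 11.3 11. ] 22
214 [-0.1  1.2 11.2] 23
220 [ 0.2 -7.3 11.1] 24
226 [ -0.1 -14.9  10.9] 25
232 [ -0.1 -22.1  10.9] 27
238 [ -0.  -28.8  11. ] 27
244 [ -0.  -34.8  10.9] 29
280 [ -0.  -48.1   2. ] 30
286 [  0.  -48.2  -0.6] 30
292 [ -0.  -48.2  -3.2] 31
298 [ -0.  -48.2  -5.9] 31
```

Upright now. Lowering it home.

>>> jog_arm:
  moves:
    - [[0,0.5,0.15,0,0],[0,0.8,0,0,0],[0,0.8,0,0,0],[0,0.8,0,0,0],[0,0.5,0,0,0],[0,0,0,0,0],[0,0,0,0,0]]

```text
t: 29.95
tool_pos: [0.5189, 0.2621, 0.0918]
orientation: [-0.5, 0.5, -0.5, 0.5]
contact_force: [-0.6, 0.6, -2.8]
gripper_width: 0.0201
```

>>> jog_arm:
  moves:
    - [[0,0.15,0,0,0],[0,0.15,0,0,0],[0,0,0,0,0]]

```text
t: 30.32
tool_pos: [0.5186, 0.262, 0.0884]
orientation: [0.5, -0.5, 0.5, -0.5]
contact_force: [-1.2, 0.1, -2.1]
gripper_width: 0.0199
```

>>> jog_arm:
  moves:
    - [[0,0.1,0,0,0],[0,0.05,0,0,0],[0,0,0,0,0]]

```text
t: 30.7
tool_pos: [0.5189, 0.2621, 0.088]
orientation: [-0.5, 0.5, -0.5, 0.5]
contact_force: [-3.0, -1.2, 4.6]
gripper_width: 0.02
```

>>> jog_arm:
  moves:
    - [[0,0.1,0,0,0],[0,0,0,0,0]]

```text
t: 30.95
tool_pos: [0.5193, 0.2621, 0.0878]
orientation: [-0.5, 0.5, -0.5, 0.5]
contact_force: [-4.1, -3.1, 9.0]
gripper_width: 0.02
```

Seated: the upward force rises with no travel. I ease off, release and withdraw.

>>> jog_arm:
  moves:
    - [[0,-0.1,0,0,0],[0,0,0,0,0.6],[0,0,0,0,0.6],[0,0,0,0,0.6],[0,0,0,0,0.6],[0,0,0,0,0.6],[0,-1,0,0,0.6],[0,-3,0,0,0.6]]

```text
t: 31.95
tool_pos: [0.5173, 0.2615, 0.1262]
orientation: [-0.499, 0.501, -0.501, 0.499]
contact_force: [1.1, -1.0, -0.4]
gripper_width: 0.0521
```

>>> jog_arm:
  moves:
    - [[0,-5,0,0,0.6],[0,-5,0,0,0.6],[0,-3,-3,0,0.6],[0,0,-4,0,0.6],[0,0,0,0,0.6],[0,0,0,0,0.6]]

```text
t: 32.7
tool_pos: [0.4492, 0.2621, 0.2577]
orientation: [0.5, -0.5, 0.5, -0.5]
contact_force: [0.0, -0.6, -0.2]
gripper_width: 0.052
```

```bash
python3 - <<'E'
from h import *
s=sense();C=cam("wrist"); p,d=snapshot("wrist"); P=cloud(C,d); print(s["t"],s["tool_pos"],s["contact_force"])
near=(abs(P[...,0]-.52)<.05)&(abs(P[...,1]-.2625)<.05)&(d>0)
for z0,z1 in((.125,.16),(.062,.0675),(.068,.075)):
    q=P[near&(P[...,2]>z0)&(P[...,2]<z1)]
    if len(q)>3: print(z0,len(q),q.mean(0).round(4),cv2.minAreaRect((q[:,:2]*1000).astype(np.float32)))
T=cam("top"); a=np.load("top.npz"); p,d=snapshot("top"); P=cloud(T,d); hs=cv2.cvtColor(p,cv2.COLOR_BGR2HSV)
def cen(p,r,fn):
    u0,v0,u1,v1=[int(x*.64) for x in r]; c=cv2.cvtColor(p,cv2.COLOR_BGR2HSV)[v0:v1,u0:u1].astype(int); m=fn(c); y,x=np.nonzero(m); return len(x),(x.mean()+u0).round(2),(y.mean()+v0).round(2)
for n,r,f in(("kenzan",(195,278,238,320),lambda c:(c[...,1]>90)),("shears handles",(560,275,602,355),lambda c:c[...,2]<50),("small",(500,160,565,230),lambda c:c[...,1]>110),("pink",(470,350,550,440),lambda c:(c[...,0]>160)&(c[...,1]>60))):
    print(n,cen(a["p"],r,f),cen(p,r,f))
E
python3 pin.py
```

```text
32.7 [0.44917783 0.26210802 0.25766171] [ 0.01344971 -0.56846455 -0.2237509 ]
0.125 571 [0.52   0.262  0.1361] ((519.979736328125, 262.02703857421875), (18.523517608642578, 19.367963790893555), 0.08949535340070724)
0.062 1086 [0.5189 0.263  0.0661] ((519.2401733398438, 262.63037109375), (50.192710876464844, 49.99596405029297), 0.7178490161895752)
0.068 304 [0.52   0.2618 0.0711] ((521.7429809570312, 262.15081787109375), (37.97703170776367, 35.81428909301758), 58.66200637817383)
kenzan (306, np.float64(137.28), np.float64(190.81)) (722, np.float64(137.37), np.float64(190.2))
shears handles (244, np.float64(371.36), np.float64(209.69)) (244, np.float64(371.36), np.float64(209.69))
small (686, np.float64(340.76), np.float64(124.76)) (682, np.float64(340.78), np.float64(124.82))
pink (1294, np.float64(324.95), np.float64(252.34)) (1292, np.float64(324.97), np.float64(252.35))
wrist floor px 4603 floor sat 122.0 pin px 571
[65.8 -7.3 15.5] ((66.674560546875, -9.046504974365234), (12.329510688781738, 50.91936111450195), 74.08670043945312) [127. 126. 125.]
 grey things outside near 19
scene floor px 595 floor sat 132.0 pin px 58
[ 70.  -11.7  15.5] ((63.08489227294922, -8.859781265258789), (12.465475082397461, 64.9416732788086), 75.25419616699219) [86.  86.  83.5]
 grey things outside near 2
```

```bash
python3 -c "
from rig import *
print(job_done())"
```

```text
the job is handed in; nothing more can be done
None
```

The job is done and handed in after about 33 s of robot time. The pin is in the tray under the caster and the punch is back in its stand.

**What I did**
- I slid the larger brown tray square under the caster and let go.
- I gripped the punch and leaned it to about 28.5° against the rim of the stand's hole, because the arm cannot tilt its tool.
- I lined the tip up using the washer and bare plate seen in the wrist picture, and it went in without touching the washer. It met the pin about 7–8 mm down, and readings during the push stayed below 9 N. The force vanished at about 34 mm and I pushed 8 mm further.
- I straightened the punch in the stand, seated it and released it.

**Last checks**
- **Pin:** depth shows a 12 x 51 mm grey object on the tray floor, about 66 mm to +x of the cradle's origin.
- **Punch:** its top is at 136 mm and centred, as at the start.
- **Tray:** I measured it right after placing and it was square to the cradle within half a degree. I did not re-measure the rim afterwards.
- **Bystanders:** the shears, the small tray and the pink tray are unmoved. The kenzan's centre is unmoved within 0.6 pixel, though its colour mask counted more pixels than before (722 against 306).

**Disagreements**
- The wood's front edge measured about 30 mm behind the bore, not the 40 mm stated.
- The push readings were just under the stated 10 N; a check showed no slip in the grip.
- The picture limit was used up, so everything after the push was checked by numbers only.

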